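Shim the rocking bearing bracket and clamp it down

ROBOT

A 7-joint arm with a two-finger parallel gripper is mounted at the origin on the work surface. World frame = base frame: x ahead of the robot, y to its left, z up, the work surface at z = 0. Lengths are in m, angles in rad, forces in N, time in s.
With the tool pointing down it reaches from about 0.4 to 0.85 m from the base axis. Payload 10.4 kg.
Tool frame: the origin (TCP) lies at the centre of the arm's flange, where the gripper is bolted on; the fingertips stand 173 mm ahead of it and the grasp point (between the pads) lies 155 mm ahead of it; z points along the fingers, y is the line along which they close (so a half turn about z gives the same grasp; the last joint's range is limited). The gripper opens to 85 mm and grips with 20 to 120 N. Pads are 22 mm wide; open, the fingers measure 114 mm over their backs; the gripper's body (76 mm by 85 mm) begins 54 mm behind the grasp point. The pads swing forward as they close: fully open they stand 13 mm farther back than shut.
Start: joints at [1.294, 0.332, -0.065, 1.46, 0.022, 1.35, -0.088], TCP at [0.157, -0.605, 0.405] pointing down, gripper open.
Joint ranges: [-2.6, 2.6], [-0.5, 2.12], [-1.47, 1.34], [0.16, 2.42], [-1.27, 4.41], [0.06, 2.06], [-2.6, 2.6]. Speed limits (rad/s): [2.22, 2.22, 2.79, 2.79, 3.14, 3.14, 3.14].

INTERFACE

Orientations are given as a unit quaternion [w, x, y, z].
In Python, from cell import status, imaging, workorder gives the robot as it stands. The module is installed in compiled form; this text tells all that it offers.
- The arm moves only by the shell command python3 -m crank 'ROWS' [OPENING] [FORCE]. ROWS is JSON, a list of rows, each a list of 6 numbers: the shift along the tool's x, y, z in cm, then the turn, a rotation vector about the tool's x, y, z in degrees. A call has exactly 5 rows; each row shifts and turns the commanded pose from where the row before left it, along the tool's axes as they then stand; what a row does not reach is not made up. A row lasts 1/12 s, in which the tool goes at most 41.7 mm and 7.16 degrees, less where a joint would pass 70% of its speed; a pose out of reach is approached as far as the arm can. A call is refused whole if a number of a shift passes 4.17 or a number of a turn 7.16, either way. A call with a gripper value outside its range is refused whole. OPENING is the opening, from 0 (shut) to 1 (fully open), set as the call begins (- or left out, the last holds). The fingers move at their own pace and stop on an object; FORCE is the grip in N (left out, the last holds). Time passes only in rows, so rows that do not move let the fingers close, or fill a call up. It gives the time, the measured TCP pose, the force, the opening and the grip force at its end, in the units of the state.
- status.observe(): the state, without advancing time (a new reading comes with each control period).
- imaging.capture(name): name is "side" or "top"; returns a dict with "color" (420x560x3 uint8, blue, green, red), "fovy" (degrees; the focal length in pixels is half the picture's height over the tangent of half this angle, whatever the lens; pixels are square), "cx", "cy" (the principal point, pixels), "world_from_camera" (4x4, takes a point from camera to world coordinates). Camera axes: x right, y down, z forward; pixel columns grow to the right and rows downward; lengths in m; the calibration is good to about 2 mm. A picture is of the moment at which its call begins. There is no depth.
- workorder.close_job(): hands the job in; it is judged then, once.
The state is a dict: "time": time; "joint_pos": joint angles; "qd": joint speeds; "tau": joint torques, N m; "ee_pos": TCP position; "orientation": TCP orientation; "ft_force": force on the tool from outside, world axes, zero at the start; "ft_torque": the same for the moment, N m; "width": finger opening in m; "finger_force": force on a finger pad.
Only numpy, scipy, OpenCV 4.12 (cv2) and the standard library are available. Lean on these libraries where they do the work, as an engineer would, in place of code of your own. Each camera call takes 0.05 s, during which the arm holds its last target. There are 200 camera calls.

TASK

The green bearing bracket rocks because one foot, the corner next to the toggle clamp, hangs above its steel landing block. Slide brass packing plates under that short foot, one on top of the other and each right in under the whole foot, until the bracket no longer rocks when that corner is pressed; then push the red clamp handle over past its dead point so that its pad holds the bracket down. Do not shove the bracket out of place, and leave the other things on the bench alone.

Things in the scene. Friction and masses are not known exactly. Their poses are not given: they have to be found in the camera images.
- bed: Fixed grey machine bed on the bench (bench top z = 0); three round bosses 14 mm across, tops at z = 30 mm, carry the bracket's three sound feet at their centres. Origin: on the bench, right under the short foot's start. Its x axis is the way plates slide in under the short foot (the open side is -x); its y axis points from that foot to the toggle clamp.
- block_end (a point): Bottom middle of the outer end of the fixed steel landing block under the short foot, 95 mm before the bed's origin. The block is 32 mm wide, 115 mm long along the bed's x. Its top lies 7.8 or 13.8 mm under the foot (z = 22.2 or 16.2 mm), so it takes one or two plates, with 1.8 mm of play left. A spare block of the other height stands beyond the clamp.
- bracket: Loose green bearing bracket, about 2 kg, axes as the bed's. Feet 40 x 40 x 30 mm centred at (0, 0), (160, 0), (0, -130), (160, -130) mm; the short one is at (0, 0), its underside centre is the origin. On them a plate x -25 to 185, y -155 to 25 mm, 12 thick, top 42 mm above the origin (z = 72 when level). The bearing rises at (118, -85) to 130 mm.
- short_foot (a point): Centre of the underside of the short foot. The bracket stands level on the other three feet; pressed down with 5 to 12 N on its plate near this foot, it rocks about the diagonal through the feet next to it until the short foot meets what lies below.
- plate0: Loose brass packing plate 110 x 40 x 6 mm, 0.2 kg, flat on the bench, long side along its x axis. Origin: centre of its underside. The three plates are alike; not all are needed. Right in under the foot, its inner end is about flush with the foot's far side: its centre is about 35 mm from the foot's centre.
- plate1: As plate0.
- plate2: As plate0.
- clamp_handle (a joint): Clamp handle angle, rad. At 0 it stands 0.07 rad from upright; it starts at 0 to 0.2. Its top swings to the bed's +y and down; dead point 1.40; at the stop, 1.50, it lies level along the bed's +y and stays. Takes about 2 N at the grip, 6 N in the last 0.3 rad before the dead point. The clamp's arm, raised at first, comes down with it.
- clamp_hinge (a point): Hinge axis of the clamp's handle, fixed on the bed, parallel to the bed's x; it lies about 109 mm above the bench.
- clamp_grip (a point): Point on the centre line of the red handle, 110 mm from the hinge; the red grip is 22 mm wide along the hinge axis, 18 mm thick, from 50 to 135 mm from the hinge.
- clamp_pad: Round black rubber pad, 24 mm across, at the end of the clamp's arm; at first raised; origin at the centre of its face. Closed, it presses on the bracket's plate above the short foot; its spring gives about 10 mm, at 2.2 N per mm.
- bush: Bystander: copper-coloured bush standing up, 60 mm across, 65 mm high. Origin: centre of its underside.
- hammer: Bystander: hammer lying on the bench, about 300 mm long. Origin near its middle, on the bench.
- wrench: Bystander: wrench lying on the bench, about 200 mm long. Origin near its middle, on the bench.
- jar: Bystander: amber glass jar, 70 mm across, 90 mm high. Origin: centre of its underside.
Things that resemble listed ones, but are neither listed nor needed, are in the scene too. Leave any black or orange look-alike of the plate1 alone.

How it is judged:
By the outcome, as a careful person would: the job done as asked, in the order asked, and still so for the second after the job is handed in, with the robot touching nothing.
It also fails if it takes over 72 s, if anything falls off the work surface, if the arm or the gripper's body presses on something with over 40 N, if the wrist force passes 120 N, or if a joint passes its speed limit or range.

## Working session

There is one attempt and no reset: what is moved stays moved. The work goes in short steps, Python scripts to look and compute and a shell command to move; the robot and the scene stay as the last step left them, time stands still between calls to the robot, and variables do not carry over. Pictures are saved under pics/ and viewed, at most 10 in all, crops included, and the job is handed in when it is done.

```bash
mkdir -p pics; python3 - <<'E'
from cell import status, imaging
import cv2,numpy as np
s=status.observe(); print({k:np.round(v,3).tolist() for k,v in s.items()})
for n in("side","top"):
    c=imaging.capture(n); cv2.imwrite(f"pics/{n}0.png",c["color"]); print(n,c["fovy"],c["cx"],c["cy"],np.round(c["world_from_camera"],3).tolist())
E
```

```text
{'time': 0.0, 'joint_pos': [1.294, 0.333, -0.065, 1.461, 0.022, 1.35, -0.088], 'qd': [0.001, -0.0, 0.001, 0.001, -0.001, 0.0, -0.0], 'tau': [0.0, -62.544, 0.049, -39.161, 0.016, 0.01, 0.0], 'ee_pos': [0.157, -0.605, 0.404], 'orientation': [-0.001, 0.992, 0.127, -0.0], 'ft_force': [-1.011, -0.171, -0.463], 'ft_torque': [-0.04, 0.05, -0.008], 'finger_force': 0.0, 'width': 0.085}
side 52.59781855542992 284.0178017193268 207.02371577305897 [[-0.774, -0.39, 0.498, -0.054], [-0.633, 0.5, -0.591, 0.611], [-0.019, -0.773, -0.634, 0.829], [0.0, 0.0, 0.0, 1.0]]
top 56.500394458532504 280.3801433713403 212.21509864765292 [[-0.028, -0.983, 0.18, 0.263], [-0.999, 0.031, 0.019, -0.038], [-0.024, -0.179, -0.983, 1.451], [0.0, 0.0, 0.0, 1.0]]
```

View pics/side0.png

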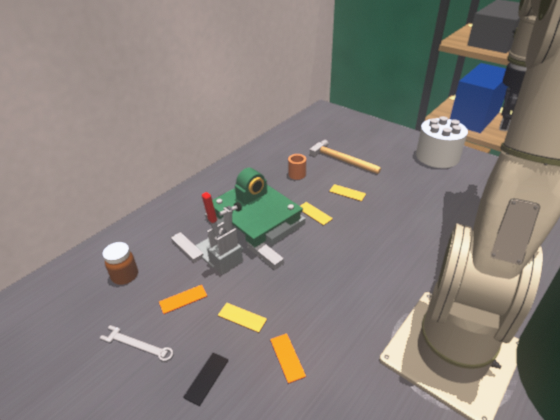

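View pics/top0.png

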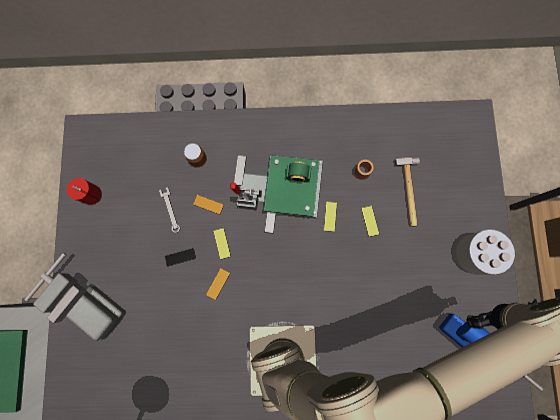

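The side view shows the bracket at (255,210), the red handle at (209,207), and the landing block end at (270,258). The top view shows yellow plates at (222,243), (330,216) and (370,221), the bracket at (293,187), and the landing block end at (269,230). Next I'll take a close-up and the measurements.

```bash
cat > h.py <<'E'
import cv2,numpy as np
from cell import imaging,status
def cap(n): return imaging.capture(n)
def ray(c,u,v):
    f=c["color"].shape[0]/2/np.tan(np.radians(c["fovy"])/2); T=np.array(c["world_from_camera"])
    return T[:3,3], T[:3,:3]@np.array([(u-c["cx"])/f,(v-c["cy"])/f,1.])
def onz(c,u,v,z):
    o,d=ray(c,u,v); return o+d*(z-o[2])/d[2]
def tri(c1,p1,c2,p2):
    o1,d1=ray(c1,*p1);o2,d2=ray(c2,*p2)
    t=np.linalg.lstsq(np.c_[d1,-d2],o2-o1,rcond=None)[0]
    a,b=o1+d1*t[0],o2+d2*t[1]; return (a+b)/2,np.linalg.norm(a-b)
def proj(c,p):
    f=c["color"].shape[0]/2/np.tan(np.radians(c["fovy"])/2); T=np.array(c["world_from_camera"])
    q=T[:3,:3].T@(np.array(p)-T[:3,3]); return q[0]/q[2]*f+c["cx"],q[1]/q[2]*f+c["cy"]
def rects(c,lo,hi,amin=60):
    h=cv2.cvtColor(c["color"],cv2.COLOR_BGR2HSV); m=cv2.inRange(h,lo,hi)
    k,_=cv2.findContours(m,cv2.RETR_EXTERNAL,cv2.CHAIN_APPROX_NONE)
    out=[]
    for q in k:
        if cv2.contourArea(q)>amin:
            M=cv2.moments(q); out.append((M["m10"]/M["m00"],M["m01"]/M["m00"],q))
    return out
E
python3 - <<'E'
from h import *
t=cap("top");s=cap("side")
for n,c in(("top",t),("side",s)):
    print(n)
    for nm,lo,hi in(("yel",(24,120,120),(34,255,255)),("green",(60,80,40),(90,255,255)),("red",(0,180,90),(5,255,255)),("red2",(174,180,90),(180,255,255))):
        for u,v,q in rects(c,lo,hi,25):
            if not(150<u<420 and 100<v<400):continue
            if nm=="yel":
                pts=np.array([onz(c,x,y,.006)[:2] for x,y in q[:,0]],np.float32)
                r=cv2.minAreaRect(pts*1000); print(nm,np.round([u,v]),onz(c,u,v,.006).round(4),np.round(r[1]),round(r[2],1), cv2.boxPoints(r).round().tolist())
            else: print(nm,np.round([u,v]),cv2.contourArea(q), cv2.boxPoints(cv2.minAreaRect(q)).round().tolist())
a=cv2.resize(t["color"][140:245,215:335],None,fx=6,fy=5.7,interpolation=cv2.INTER_CUBIC)
cv2.imwrite("pics/tc.png",cv2.resize(t["color"][140:240,210:340],None,fx=6,fy=6,interpolation=cv2.INTER_CUBIC))
cv2.imwrite("pics/sc.png",cv2.resize(s["color"][165:275,165:310],None,fx=5,fy=5,interpolation=cv2.INTER_CUBIC))
E
```

```text
top
yel [217. 235.] [0.4489 0.2287 0.006 ] [ 30. 108.] 85.9 [[367.0, 218.0], [475.0, 210.0], [477.0, 240.0], [369.0, 247.0]]
green [291. 185.] 2634.5 [[263.0, 211.0], [269.0, 155.0], [319.0, 160.0], [313.0, 216.0]]
side
yel [242. 317.] [0.4146 0.2153 0.006 ] [107.  38.] 13.4 [[359.0, 221.0], [368.0, 185.0], [472.0, 210.0], [464.0, 246.0]]
yel [315. 213.] [ 0.5005 -0.1921  0.006 ] [ 37. 106.] 81.6 [[449.0, -203.0], [554.0, -218.0], [560.0, -182.0], [455.0, -166.0]]
yel [347. 192.] [ 0.4818 -0.3399  0.006 ] [105.  34.] 10.6 [[428.0, -333.0], [434.0, -367.0], [538.0, -347.0], [531.0, -314.0]]
green [260. 212.] 2062.5 [[211.0, 201.0], [272.0, 162.0], [302.0, 209.0], [241.0, 248.0]]
green [245. 178.] 251.0 [[232.0, 184.0], [247.0, 164.0], [259.0, 174.0], [244.0, 194.0]]
red [206. 196.] 25.5 [[203.0, 193.0], [209.0, 193.0], [209.0, 198.0], [203.0, 198.0]]
```

View pics/tc.png

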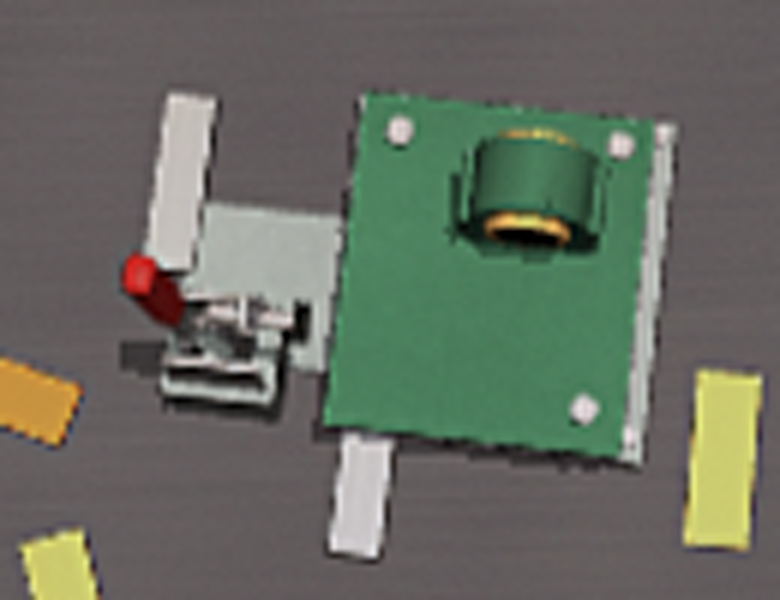

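View pics/sc.png

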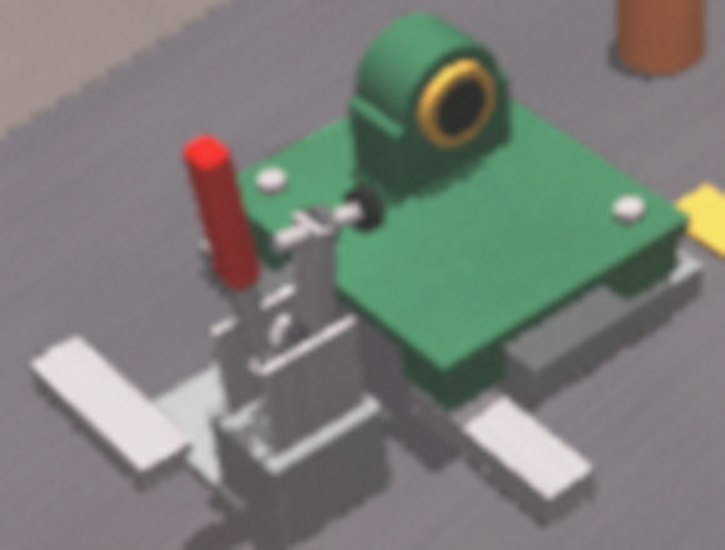

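The crops show the landing block's end corners at top (265,232) and (273.3,233), and at side (274.6,265) and (283.4,258.6). The bracket plate corner by the short foot is at top (264.2,210.8), and the red handle tip is at top (233,186). The bracket hides the underside, so I'll triangulate heights.

```bash
python3 - <<'E'
from h import *
t=cap("top");s=cap("side")
T=lambda x,y:(210+x/6-.4,140+y/6-.4); S=lambda x,y:(165+x/5-.4,165+y/5-.4)
for nm,a,b in(("blk +y",(330,553),(548,500)),("blk -y",(380,559),(592,468)),("spare near",(187,270),(188,440)),("spare nr +y",(147,262),(143,470)),("spare far",(217,97),(80,338)),
  ("br corner near",(325,425),(443,368)),("br corner -y near",(622,460),(687,220)),("br far +y",(362,95),(247,178)),("handle tip",(140,265),(208,150)),("pad",(305,318),(366,208))):
    p,e=tri(t,T(*a),s,S(*b)); print(nm,p.round(4),round(e,4))
for z in(.0162,.0222): print(z,onz(t,*T(330,553),z),onz(t,*T(380,559),z),onz(s,*S(548,500),z),onz(s,*S(592,468),z))
br=[onz(t,*T(*p),.072)[:2] for p in((325,425),(362,95),(650,122),(618,460))]; print(np.round(br,4))
for n,c in(("top",t),("side",s)):
    for u,v,q in rects(c,(22,70,110),(38,255,255),80):
        if not(150<u<420 and 100<v<400):continue
        r=cv2.minAreaRect(np.array([onz(c,x,y,.006)[:2]*1000 for x,y in q[:,0]],np.float32)); print(n,np.round(r[0],1),np.round(r[1],1),round(r[2],1),onz(c,u,v,.006).round(4),cv2.boxPoints(r).round().tolist())
E
```

```text
blk +y [0.4549 0.0507 0.0165] 0.0011
blk -y [0.4503 0.0199 0.018 ] 0.0016
spare near [0.6371 0.1368 0.0152] 0.0015
spare nr +y [0.6449 0.1631 0.0085] 0.0015
spare far [0.7521 0.1167 0.0095] 0.0026
br corner near [0.5257 0.0489 0.0677] 0.0011
br corner -y near [ 0.5001 -0.128   0.065 ] 0.0032
br far +y [0.7195 0.0155 0.0808] 0.0182
handle tip [0.5821 0.1342 0.2366] 0.0038
pad [0.5697 0.0525 0.1557] 0.0027
0.0162 [0.45448991 0.0503657  0.0162    ] [0.44981315 0.01957965 0.0162    ] [0.45559756 0.05069252 0.0162    ] [0.45213822 0.01895893 0.0162    ]
0.0222 [0.45369139 0.04999632 0.0222    ] [0.44903419 0.01933896 0.0222    ] [0.45183052 0.0548301  0.0222    ] [0.44839673 0.02333088 0.0222    ]
[[ 0.5244  0.0484]
 [ 0.7301  0.0215]
 [ 0.7065 -0.1543]
 [ 0.4976 -0.1259]]
top [418.7 213.2] [110.1  39.5] 13.8 [0.4182 0.2129 0.006 ] [[361.0, 219.0], [370.0, 181.0], [477.0, 207.0], [467.0, 246.0]]
top [ 485.7 -342.4] [110.3  39.5] 11.0 [ 0.4851 -0.3425  0.006 ] [[428.0, -334.0], [435.0, -372.0], [544.0, -351.0], [536.0, -312.0]]
top [ 508.3 -195. ] [ 39.4 111. ] 82.3 [ 0.5077 -0.195   0.006 ] [[451.0, -207.0], [561.0, -222.0], [566.0, -183.0], [456.0, -168.0]]
side [415.2 215.1] [109.4  39.1] 13.4 [0.4143 0.2152 0.006 ] [[357.0, 221.0], [367.0, 183.0], [473.0, 209.0], [464.0, 247.0]]
side [ 504.2 -191.7] [ 41.3 111. ] 82.3 [ 0.5014 -0.192   0.006 ] [[446.0, -205.0], [556.0, -220.0], [562.0, -179.0], [452.0, -164.0]]
side [ 482.5 -339.1] [106.7  39.9] 10.1 [ 0.4811 -0.3389  0.006 ] [[426.0, -329.0], [433.0, -368.0], [539.0, -349.0], [532.0, -310.0]]
```

Compared with the plates in the same views, the block top comes out nearer 22 mm, so one plate. I'll confirm this by contact. The tool is already aligned with the nearest plate (yaw about 14°), so I'll move to it.

```bash
R='[[2.65,-2.45,0,0,0,0],[2.65,-2.45,0,0,0,0],[2.65,-2.45,0,0,0,0],[2.65,-2.45,0,0,0,0],[2.65,-2.45,0,0,0,0]]'
python3 -m crank '[[2.65,-2.45,0,0,0,0],[2.65,-2.45,0,0,0,0],[2.65,-2.45,0,0,0,0],[2.65,-2.45,0,0,0,0],[2.65,-2.45,0,0,0,0]]' 0.6 40
python3 -m crank '[[2.65,-2.45,0,0,0,0],[2.65,-2.45,0,0,0,0],[2.65,-2.45,0,0,0,0],[2.65,-2.45,0,0,0,0],[2.65,-2.45,0,0,0,0]]' |tail -3
python3 -m crank '[[2.65,-2.45,0,0,0,0],[2.65,-2.45,0,0,0,0],[2.65,-2.45,0,0,0,0],[2.65,-2.45,0,0,0,0],[2.65,-2.45,0,0,0,0]]' |tail -3
python3 -m crank '[[0.4,-3.5,0,0,0,0],[0.4,-3.5,0,0,0,0],[0.4,-3.5,0,0,0,0],[0.4,-3.5,0,0,0,0],[0.4,-3.5,0,0,0,0]]' |tail -3
python3 -m crank '[[0.4,-3.5,0,0,0,0],[0.4,-3.5,0,0,0,0],[0.4,-3.5,0,0,0,0],[0.4,-3.5,0,0,0,0],[0,0,0,0,0,0]]' 
python3 -c "from cell import status as s;print(s.observe())"
```

```text
time: 0.72
ee_pos: [0.2551, -0.4515, 0.4047]
orientation: [0.0, 0.992, 0.127, -0.0]
ft_force: [0.6, 0.2, 0.3]
width: 0.0515
finger_force: 0.0
ft_force: [1.2, 0.3, 0.1]
width: 0.0514
finger_force: 0.0
ft_force: [0.4, -1.2, -0.0]
width: 0.0512
finger_force: 0.0
ft_force: [0.6, 0.4, 0.6]
width: 0.0511
finger_force: 0.0
time: 2.38
ee_pos: [0.4032, 0.1709, 0.4053]
orientation: [-0.001, 0.991, 0.131, 0.001]
ft_force: [-0.5, -0.4, -0.3]
width: 0.0515
finger_force: 0.0
{'time': 2.3833, 'joint_pos': array([ 0.47436627, -0.06403912, -0.92348813,  1.88262539, -0.05384327,
        1.29609362, -1.74252448]), 'qd': array([ 0.04394241, -0.0082648 ,  0.10056055,  0.02089361,  0.00917533,
        0.00764978,  0.14050718]), 'tau': array([  0.2911349 , -19.26058888,   2.25701943, -38.28843713,
         0.63281726,  -0.07082853,  -2.03235134]), 'ee_pos': array([0.4032374 , 0.17086652, 0.40533037]), 'orientation': array([-6.53251351e-04,  9.91438714e-01,  1.30568874e-01,  7.86390068e-04]), 'ft_force': array([-0.47032214, -0.37047116, -0.26112077]), 'ft_torque': array([0.08550674, 0.06191916, 0.06661885]), 'finger_force': 0.0, 'width': 0.051474458939783384}
```

```bash

python3 -m crank '[[-0.75,-1.8,3,0,0,0],[-0.75,-1.8,3,0,0,0],[0,0,3,0,0,0],[0,0,3,0,0,0],[0,0,3,0,0,0]]' >/dev/null
python3 -m crank '[[0,0,3,0,0,0],[0,0,2,0,0,0],[0,0,0,0,0,0],[0,0,0,0,0,0],[0,0,0,0,0,0]]'
python3 - <<'E'
from h import *
t=cap("top");s=cap("side")
cv2.imwrite("pics/g1.png",np.hstack([cv2.resize(c["color"][y:y+120,x:x+95],None,fx=4.2,fy=4.2,interpolation=cv2.INTER_CUBIC) for c,x,y in((t,180,190),(s,200,260))]))
E
```

```text
time: 3.22
ee_pos: [0.3821, 0.196, 0.206]
orientation: [-0.0, 0.992, 0.127, 0.001]
ft_force: [0.1, -0.1, 0.5]
width: 0.0512
finger_force: 0.0
```

View pics/g1.png

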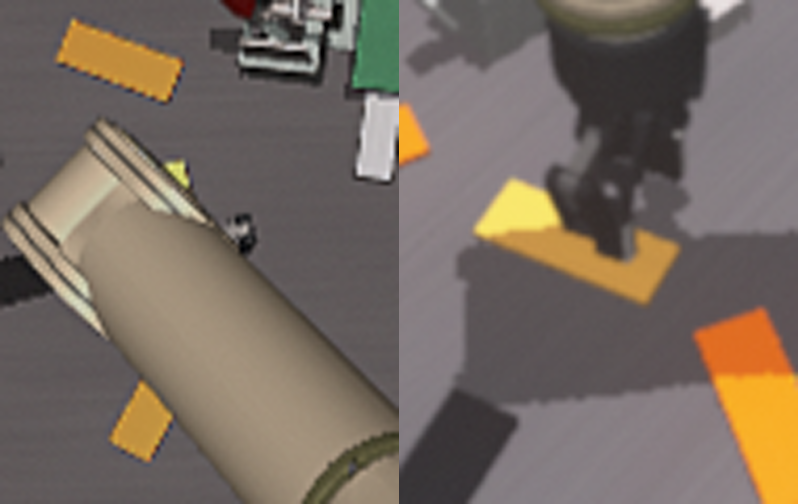

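The side view shows the fingers straddling the plate's robot-side end (crop about (620,240)) and sitting a bit too far to −y. I'll shift 8 mm and descend.

```bash

python3 -m crank '[[0,-0.8,0.5,0,0,0],[0,0,1,0,0,0],[0,0,0.8,0,0,0],[0,0,0,0,0,0],[0,0,0,0,0,0]]'
python3 -m crank '[[0,0,0.2,0,0,0],[0,0,0.2,0,0,0],[0,0,0.2,0,0,0],[0,0,0,0,0,0],[0,0,0,0,0,0]]'
```

```text
time: 3.73
ee_pos: [0.3795, 0.203, 0.1813]
orientation: [0.0, 0.992, 0.127, -0.001]
ft_force: [-0.9, -0.1, -0.7]
width: 0.0511
finger_force: 0.0
time: 4.15
ee_pos: [0.3796, 0.2033, 0.1756]
orientation: [0.0, 0.992, 0.127, -0.0]
ft_force: [-0.4, 0.5, -0.9]
width: 0.0511
finger_force: 0.0
```

```bash

python3 -m crank '[[0,0,0.2,0,0,0],[0,0,0.1,0,0,0],[0,0,0,0,0,0],[0,0,0,0,0,0],[0,0,0,0,0,0]]' | sed -n '2p;4p'
python3 -m crank '[[0,0,0.15,0,0,0],[0,0,0,0,0,0],[0,0,0,0,0,0],[0,0,0,0,0,0],[0,0,0,0,0,0]]' | sed -n '2p;4p'
```

```text
ee_pos: [0.3796, 0.2033, 0.1727]
ft_force: [-0.1, 0.1, 0.5]
ee_pos: [0.3796, 0.2033, 0.1712]
ft_force: [0.2, 0.9, 0.1]
```

```bash

python3 -m crank '[[0,0,0,0,0,0],[0,0,0,0,0,0],[0,0,0,0,0,0],[0,0,0,0,0,0],[0,0,0,0,0,0]]' 0.3 70
python3 -m crank '[[0,0,-0.5,0,0,0],[0,0,-1,0,0,0],[0,0,-1,0,0,0],[0,0,-1,0,0,0],[0,0,0,0,0,0]]' 
python3 - <<'E'
from h import *
s=cap("side")
cv2.imwrite("pics/g2.png",cv2.resize(s["color"][240:345,190:330],None,fx=4,fy=4))
E
```

```text
time: 5.4
ee_pos: [0.3802, 0.2041, 0.1724]
orientation: [-0.0, 0.992, 0.127, 0.001]
ft_force: [-4.5, -1.3, 19.2]
width: 0.0377
finger_force: 75.2
time: 5.82
ee_pos: [0.3803, 0.2037, 0.2082]
orientation: [-0.0, 0.992, 0.127, 0.001]
ft_force: [-0.4, 0.2, -1.6]
width: 0.0375
finger_force: 70.4
```

View pics/g2.png

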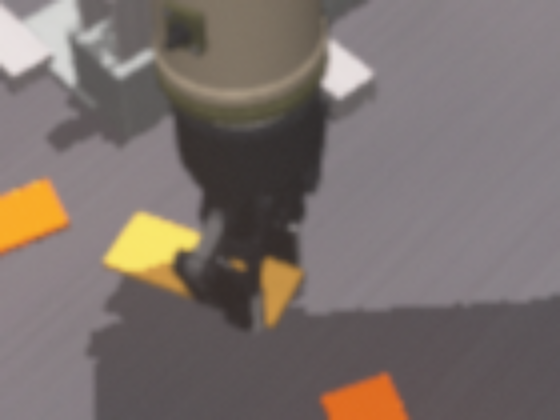

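The plate is held near its robot-side end (tip at crop (140,225)). I'll carry it over the landing block and turn it to the bed axis.

```bash

python3 -m crank '[[-0.1,3,-1.5,0,0,0],[-0.1,3.4,-1.5,0,0,0],[-0.1,3.5,-1.5,0,0,0],[-0.1,3.5,-1,0,0,0],[-0.2,3.5,0,0,0,0]]' >/dev/null
python3 -m crank '[[0,0,0,0,0,5.5],[0,0,0,0,0,5.5],[0,0,0,0,0,5.5],[0,0,0,0,0,5.5],[0,0,0,0,0,0]]'
python3 - <<'E'
from h import *
t=cap("top");s=cap("side")
st=status.observe();z=st["ee_pos"][2]-.1724+.006
for n,c in(("top",t),("side",s)):
    for u,v,q in rects(c,(20,70,90),(38,255,255),40):
        if not(150<u<420 and 100<v<400):continue
        P=np.array([onz(c,x,y,z)[:2]*1000 for x,y in q[:,0]],np.float32)
        r=cv2.minAreaRect(P); print(n,z.round(4),np.round(r[0],1),np.round(r[1],1),round(r[2],1),cv2.boxPoints(r).round().tolist())
cv2.imwrite("pics/c1.png",np.hstack([cv2.resize(c["color"][y:y+120,x:x+95],None,fx=4.2,fy=4.2,interpolation=cv2.INTER_CUBIC) for c,x,y in((t,220,170),(s,225,205))]))
E
```

```text
time: 6.7
ee_pos: [0.416, 0.038, 0.2609]
orientation: [0.0, 0.998, -0.067, -0.0]
ft_force: [0.4, 0.9, -2.1]
width: 0.0376
finger_force: 70.9
top 0.0946 [ 472.  -323.5] [103.6  37.5] 11.0 [[418.0, -315.0], [425.0, -352.0], [526.0, -332.0], [519.0, -295.0]]
top 0.0946 [ 492.4 -185.1] [ 38.3 104.4] 82.6 [[438.0, -197.0], [542.0, -211.0], [547.0, -173.0], [443.0, -159.0]]
top 0.0946 [ 528.9 -473.9] [154.8  11.3] 2.0 [[451.0, -471.0], [452.0, -482.0], [606.0, -477.0], [606.0, -466.0]]
side 0.0946 [233.3 270.6] [32.4 91.9] 60.4 [[185.0, 279.0], [265.0, 234.0], [281.0, 262.0], [201.0, 307.0]]
side 0.0946 [491.7  46.1] [19.6 41.8] 65.0 [[469.0, 46.0], [507.0, 28.0], [515.0, 46.0], [477.0, 64.0]]
side 0.0946 [ 445.3 -106.9] [ 38.6 102.2] 81.5 [[392.0, -118.0], [493.0, -134.0], [499.0, -95.0], [398.0, -80.0]]
side 0.0946 [ 425.  -237.5] [98.9 38.8] 10.7 [[373.0, -228.0], [380.0, -266.0], [477.0, -247.0], [470.0, -209.0]]
side 0.0946 [ 513.8 -395.3] [202.   19.4] 0.5 [[413.0, -387.0], [413.0, -406.0], [615.0, -404.0], [615.0, -385.0]]
```

View pics/c1.png

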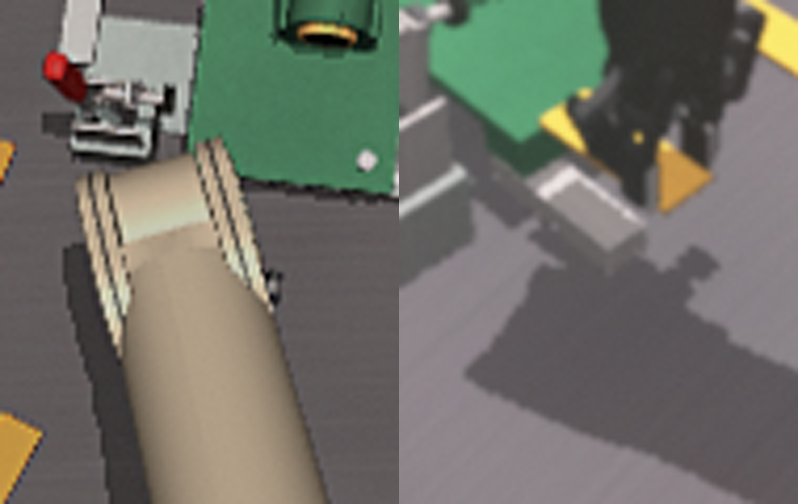

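The side view shows the held plate above the block (tip corner at crop (545,115), block end near (610,250)), with yaw matching the bed. Now I'll lower it onto the exposed block to feel its height.

```bash

python3 -m crank '[[0,0,2,0,0,0],[0,0,2,0,0,0],[0,0,1.8,0,0,0],[0,0,0,0,0,0],[0,0,0,0,0,0]]' |sed -n '2,4p'
python3 -m crank '[[0,0,0.3,0,0,0],[0,0,0,0,0,0],[0,0,0.2,0,0,0],[0,0,0,0,0,0],[0,0,0,0,0,0]]' |sed -n '2,4p'
python3 -m crank '[[0,0,0.2,0,0,0],[0,0,0,0,0,0],[0,0,0,0,0,0],[0,0,0,0,0,0],[0,0,0,0,0,0]]' |sed -n '2,4p'
```

```text
ee_pos: [0.4159, 0.0384, 0.2029]
orientation: [-0.0, 0.998, -0.064, -0.001]
ft_force: [0.5, 1.1, -2.0]
ee_pos: [0.4164, 0.0382, 0.1985]
orientation: [0.0, 0.998, -0.065, 0.0]
ft_force: [0.7, 0.1, -2.0]
ee_pos: [0.4163, 0.0382, 0.1962]
orientation: [0.0, 0.998, -0.065, 0.0]
ft_force: [0.8, 0.3, -2.2]
```

```bash

python3 -m crank '[[0,0,0.1,0,0,0],[0,0,0,0,0,0],[0,0,0,0,0,0],[0,0,0,0,0,0],[0,0,0,0,0,0]]' |sed -n '2,4p'
python3 -m crank '[[0,0,0.1,0,0,0],[0,0,0,0,0,0],[0,0,0,0,0,0],[0,0,0,0,0,0],[0,0,0,0,0,0]]' |sed -n '2,4p'
python3 -c "from cell import status as s;print(s.observe()['ft_torque'])"
```

```text
ee_pos: [0.4163, 0.0382, 0.1952]
orientation: [0.0, 0.998, -0.065, 0.0]
ft_force: [0.6, -0.4, -1.4]
ee_pos: [0.4163, 0.0382, 0.1943]
orientation: [0.0, 0.998, -0.065, 0.0]
ft_force: [-1.1, -0.9, 2.7]
[-0.04653747  0.12644935 -0.01807903]
```

Contact came at a TCP z of 0.1944, which puts the block top at 22 mm, so one plate is needed. I'll check the lateral alignment against the block.

```bash

python3 - <<'E'
from h import *
s=cap("side"); c=s
for u,v,q in rects(c,(18,70,60),(38,255,255),25):
    if not(235<u<310 and 215<v<290):continue
    P=np.array([onz(c,x,y,.0282)[:2]*1000 for x,y in q[:,0]],np.float32)
    r=cv2.minAreaRect(P); print(np.round([u,v]),np.round(r[0],1),np.round(r[1],1),round(r[2],1),cv2.boxPoints(r).round().tolist())
cv2.imwrite("pics/c2.png",cv2.resize(s["color"][220:290,225:325],None,fx=8,fy=8,interpolation=cv2.INTER_CUBIC))
E
```

```text
[291. 264.] [412.3  27.8] [30.5 52.1] 45.4 [[383.0, 35.0], [420.0, -1.0], [442.0, 20.0], [404.0, 57.0]]
[266. 250.] [498.3  33.7] [29.4 52.9] 27.1 [[473.0, 51.0], [497.0, 3.0], [523.0, 17.0], [499.0, 64.0]]
```

View pics/c2.png

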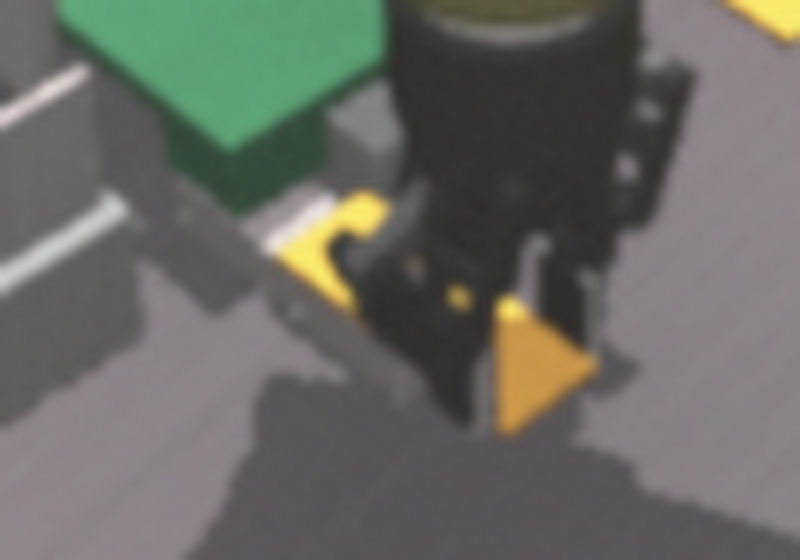

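```bash

python3 - <<'E'
from h import *
c=cap("side"); a=np.radians(-7.5); R=np.array([[np.cos(a),-np.sin(a)],[np.sin(a),np.cos(a)]])
O=np.array([.5455,.022])
for nm,p,z in(("tip+y",(275,250),.0282),("tip-y",(390,205),.0282),("out+y top?",(505,425),.0282),("out-y",(597,358),.0282),("foot corner",(243,213),.030),("bracket corner bottom",(232,153),.060),("foot left",(168,160),.03)):
    q=onz(c,225+p[0]/8-.45,220+p[1]/8-.45,z)[:2]; print(nm,(R.T@(q-O)*1000).round(1))
for p in((548,500),(592,468)):
    q=onz(c,165+p[0]/5-.4,165+p[1]/5-.4,.0222)[:2]; print("blk",(R.T@(q-O)*1000).round(1))
print((R.T@(status.observe()["ee_pos"][:2]-O)*1000).round(1))
E
```

```text
tip+y [-36.6  19.7]
tip-y [-47.5 -21.7]
out+y top? [-145.2   18.2]
out-y [-145.1  -22.4]
foot corner [-17.4  17.1]
bracket corner bottom [-18.1  20. ]
foot left [20.  18.9]
blk [-97.2  20.3]
blk [-96.4 -11.4]
[-130.2   -0.7]
```

Plate and foot agree laterally within about 2 mm, and the plate centre is at bed x of about −91. I'll lift 1.2 mm and slide in 56 mm.

```bash

python3 -m crank '[[0,0,-0.12,0,0,0],[0,0,0,0,0,0],[0.6,0,0,0,0,0],[0.6,0,0,0,0,0],[0,0,0,0,0,0]]' |sed -n '2,4p'
python3 -m crank '[[0.5,0,0,0,0,0],[0.5,0,0,0,0,0],[0.4,0,0,0,0,0],[0,0,0,0,0,0],[0,0,0,0,0,0]]' |sed -n '2,4p'
python3 -m crank '[[0.4,0,0,0,0,0],[0.4,0,0,0,0,0],[0.4,0,0,0,0,0],[0,0,0,0,0,0],[0,0,0,0,0,0]]' |sed -n '2,4p'
```

```text
ee_pos: [0.4294, 0.0364, 0.1955]
orientation: [-0.0, 0.998, -0.065, 0.0]
ft_force: [0.2, -0.1, -1.5]
ee_pos: [0.4422, 0.0349, 0.1953]
orientation: [-0.0, 0.998, -0.065, -0.0]
ft_force: [0.9, 0.7, -1.8]
ee_pos: [0.4541, 0.0333, 0.1954]
orientation: [-0.0, 0.998, -0.065, 0.0]
ft_force: [-0.2, 0.5, -1.3]
```

```bash

python3 -m crank '[[0.4,0,0,0,0,0],[0.4,0,0,0,0,0],[0.2,0,0,0,0,0],[0,0,0,0,0,0],[0,0,0,0,0,0]]' |sed -n '2,4p'
python3 -m crank '[[0.4,0,0,0,0,0],[0.4,0,0,0,0,0],[0,0,0,0,0,0],[0,0,0.08,0,0,0],[0,0,0,0,0,0]]' |sed -n '2,4p'
python3 - <<'E'
from h import *
c=cap("side")
a=np.radians(-7.5); R=np.array([[np.cos(a),-np.sin(a)],[np.sin(a),np.cos(a)]])
for n in(c,):
    cv2.imwrite("pics/c3.png",cv2.resize(c["color"][200:280,215:325],None,fx=7,fy=7,interpolation=cv2.INTER_CUBIC))
E
```

```text
ee_pos: [0.464, 0.032, 0.1954]
orientation: [-0.0, 0.998, -0.065, 0.0]
ft_force: [0.1, 0.1, -1.8]
ee_pos: [0.4721, 0.031, 0.1948]
orientation: [-0.0, 0.998, -0.065, 0.0]
ft_force: [1.4, -0.6, -0.3]
```

View pics/c3.png

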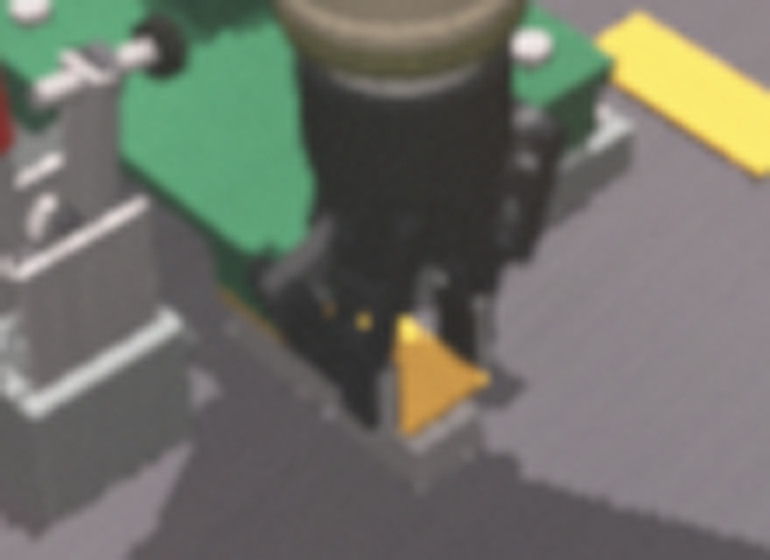

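The plate's outer end sits just inside the block end (crop (440,410)) and is centred on the block. I'll release, back off and find the handle in two views.

```bash

python3 -m crank '[[0,0,0,0,0,0],[0,0,0,0,0,0],[0,0,0,0,0,0],[0,0,0,0,0,0],[0,0,0,0,0,0]]' 0.6 |sed -n '2,5p'
python3 -m crank '[[-1,0,-0.3,0,0,0],[-2,0,-1,0,0,0],[-1,0,-3,0,0,0],[0,0,-3.5,0,0,0],[0,0,-4,0,0,0]]' >/dev/null
python3 -m crank '[[0,2,-4,0,0,0],[0,3,-3,0,0,0],[0,3,-3,0,0,0],[0,1,-2,0,0,0],[0,0,0,0,0,0]]' 0
python3 - <<'E'
from h import *
t=cap("top");s=cap("side")
def red(c):
    b=c["color"].astype(int); m=((b[...,2]>70)&(b[...,1]<.35*b[...,2])&(b[...,0]<.35*b[...,2])).astype(np.uint8)
    n,l,st,ce=cv2.connectedComponentsWithStats(m)
    return [ (st[i,4],ce[i].round(1),np.argwhere(l==i)[:,::-1]) for i in range(1,n) if st[i,4]>15]
a=np.radians(-7.5); R=np.array([[np.cos(a),-np.sin(a)],[np.sin(a),np.cos(a)]]);O=np.array([.5455,.022])
G={}
for n,c,box in(("top",t,(215,150,260,215)),("side",s,(190,180,230,240))):
    for A,ce,pts in red(c):
        if box[0]<ce[0]<box[2] and box[1]<ce[1]<box[3]:
            p=pts.astype(float);d=p-p.mean(0);w=np.linalg.svd(d,full_matrices=False)[2][0];k=d@w
            e=[p.mean(0)+w*np.percentile(k,q) for q in(3,50,97)]
            print(n,A,ce,np.round(e,1).tolist()); G[n]=sorted(e,key=lambda q:q[1] if n=="side" else q[0])
for i in range(3):
    p,er=tri(t,G["top"][i],s,G["side"][i]); print(p.round(4),round(er,4),"bed",(R.T@(p[:2]-O)*1000).round(1))
cv2.imwrite("pics/c4.png",np.hstack([cv2.resize(c["color"][y:y+100,x:x+90],None,fx=4.4,fy=4.4,interpolation=cv2.INTER_CUBIC) for c,x,y in((t,215,145),(s,200,170))]))
E
```

```text
ee_pos: [0.4717, 0.031, 0.1946]
orientation: [0.0, 0.998, -0.065, 0.0]
ft_force: [-0.2, -0.3, 0.0]
width: 0.0514
time: 12.37
ee_pos: [0.421, -0.0532, 0.4327]
orientation: [0.001, 0.998, -0.067, 0.003]
ft_force: [1.4, -0.1, 0.2]
width: -0.0001
finger_force: 0.0
top 50 [234.8 187.1] [[231.0, 183.5], [234.3, 186.6], [239.2, 191.3]]
side 40 [205.8 195.8] [[202.9, 194.4], [205.8, 195.8], [208.8, 197.3]]
[0.5835 0.1407 0.2402] 0.0011 bed [ 22.2 122.6]
[0.5772 0.1335 0.2337] 0.0063 bed [ 16.9 114.7]
[0.5687 0.1238 0.2262] 0.0208 bed [  9.7 104. ]
```

View pics/c4.png

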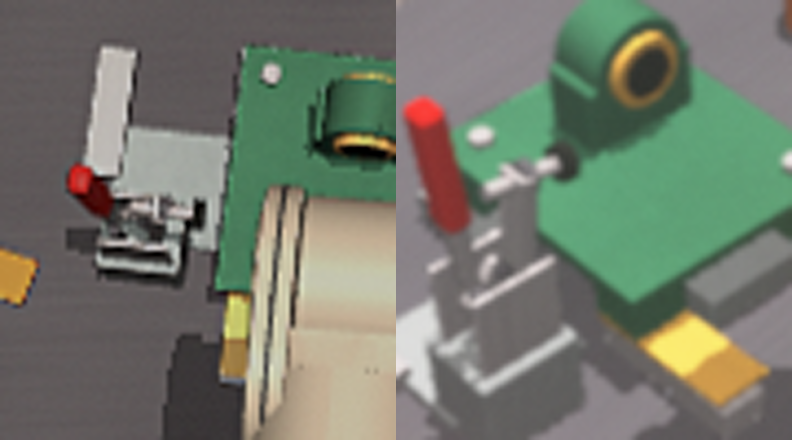

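The left crop shows the plate running in under the foot. The handle's tip and base are at (78,180) and (100,213) in the top crop, and at (26,105) and (58,226) in the side crop. I'll triangulate these.

```bash

python3 - <<'E'
from h import *
t=cap("top");s=cap("side")
a=np.radians(-7.5); R=np.array([[np.cos(a),-np.sin(a)],[np.sin(a),np.cos(a)]]);O=np.array([.5455,.022])
for nm,A,B in(("tip",(78,180),(26,105)),("base",(100,213),(58,226)),("pad",(199,212),(169,161)),("arm root",(140,210),(95,188))):
    p,er=tri(t,(215+A[0]/4.4-.4,145+A[1]/4.4-.4),s,(200+B[0]/4.4-.4,170+B[1]/4.4-.4)); print(nm,p.round(4),round(er,4),"bed",(R.T@(p[:2]-O)*1000).round(1))
E
```

```text
tip [0.5766 0.1368 0.2435] 0.0012 bed [ 15.8 117.9]
base [0.5718 0.1323 0.1598] 0.0022 bed [ 11.7 112.8]
pad [0.5681 0.054  0.1576] 0.0039 bed [18.2 34.7]
arm root [0.5726 0.1013 0.1657] 0.0041 bed [16.5 82.2]
```

```bash

python3 -m crank '[[2.1,-2.8,0,0,0,0],[2.1,-2.8,0,0,0,0],[2.1,-2.8,0,0,0,0],[2.1,-2.8,0,0,0,0],[2.1,-2.8,0,0,0,0]]' >/dev/null
python3 -m crank '[[2.1,-2.8,0,0,0,0],[0,0,1,0,0,0],[0,0,1,0,0,0],[0,0,0,0,0,0],[0,0,0,0,0,0]]'
python3 -c "
from h import *
a=np.radians(-7.5); R=np.array([[np.cos(a),-np.sin(a)],[np.sin(a),np.cos(a)]])
print(R.T@(status.observe()['ee_pos'][:2]-[.5455,.022])*1000)"
```

```text
time: 13.4
ee_pos: [0.5669, 0.099, 0.4078]
orientation: [0.001, 0.998, -0.065, -0.001]
ft_force: [1.1, 0.1, 0.8]
width: 0.0001
finger_force: 0.0
[11.13509987 79.13503936]
```

```bash

python3 -m crank '[[0.2,0,1.5,0,0,0],[0,-1.4,0,0,0,0],[0,-1.2,0.1,0,0,0],[0,-1.2,0.2,0,0,0],[0,-1.2,0.2,0,0,0]]'|sed -n '2,4p'
python3 -m crank '[[0,-1.3,0.5,0,0,0],[0,-1.3,0.7,0,0,0],[0,-1.2,1,0,0,0],[0,0,0,0,0,0],[0,0,0,0,0,0]]'|sed -n '2,4p'
python3 - <<'E'
from h import *
t=cap("top");s=cap("side")
for c in(t,s):
    b=c["color"].astype(int); m=((b[...,2]>70)&(b[...,1]<.35*b[...,2])&(b[...,0]<.35*b[...,2]))
    m[:150]=0;m[240:]=0;m[:,:180]=0;m[:,260:]=0; q=np.argwhere(m)[:,::-1]; print(len(q),q.min(0),q.max(0),q.mean(0)) if len(q) else print(0)
E
```

```text
ee_pos: [0.576, 0.1493, 0.3894]
orientation: [0.0, 0.998, -0.065, 0.001]
ft_force: [-0.3, -1.7, -1.1]
ee_pos: [0.5805, 0.1876, 0.3668]
orientation: [-0.0, 0.998, -0.064, -0.0]
ft_force: [0.4, 0.3, 0.9]
0
59 [180 222] [202 230] [188.71186441 226.03389831]
```

```bash

python3 -m crank '[[0,-0.9,1,0,0,0],[0,-0.9,1.2,0,0,0],[0,-0.8,1.3,0,0,0],[0,0,0,0,0,0],[0,0,0,0,0,0]]'|sed -n '2,4p'
python3 -m crank '[[0,-0.5,1,0,0,0],[0,-0.3,1,0,0,0],[0,0,0,0,0,0],[0,0,0,0,0,0],[0,0,0,0,0,0]]'|sed -n '2,4p'
python3 - <<'E'
from h import *
s=cap("side")
b=s["color"].astype(int); m=((b[...,2]>70)&(b[...,1]<.4*b[...,2])&(b[...,0]<.4*b[...,2]))
m[:150]=0;m[270:]=0;m[:,:130]=0;m[:,260:]=0; q=np.argwhere(m)[:,::-1]; print(len(q),q.min(0),q.max(0))
a=np.radians(-7.5); R=np.array([[np.cos(a),-np.sin(a)],[np.sin(a),np.cos(a)]])
print(R.T@(status.observe()['ee_pos'][:2]-[.5455,.022])*1000)
for ph in(.8,1.2,1.57):
  p=R@np.array([.013,.109+.135*np.sin(ph)])+[.5455,.022]; print(ph,proj(s,[*p,.109+.135*np.cos(ph)]))
E
```

```text
ee_pos: [0.5837, 0.213, 0.3303]
orientation: [0.0, 0.998, -0.064, -0.001]
ft_force: [-0.1, -0.5, 0.5]
ee_pos: [0.5852, 0.2202, 0.3116]
orientation: [0.0, 0.998, -0.065, -0.0]
ft_force: [0.6, 0.1, -0.0]
224 [167 240] [199 257]
[ 13.6127245  201.61806929]
0.8 (np.float64(176.35082756071995), np.float64(225.46048526477045))
1.2 (np.float64(168.87758803635407), np.float64(246.41302630579668))
1.57 (np.float64(169.44745880392696), np.float64(263.43357298803517))
```

```bash

python3 -m crank '[[0,0,0.5,0,0,0],[0,0,0.3,0,0,0],[0,0,0,0,0,0],[0,0,0,0,0,0],[0,0,0,0,0,0]]'|sed -n '2,4p'
python3 -m crank '[[0,0,0.4,0,0,0],[0,0,0.4,0,0,0],[0,0,0,0,0,0],[0,0,0,0,0,0],[0,0,0,0,0,0]]'|sed -n '2,4p'
python3 - <<'E'
from h import *
s=cap("side")
b=s["color"].astype(int); m=((b[...,2]>70)&(b[...,1]<.4*b[...,2])&(b[...,0]<.4*b[...,2]))
m[:150]=0;m[280:]=0;m[:,:130]=0;m[:,260:]=0; q=np.argwhere(m)[:,::-1]; print(len(q),q.min(0),q.max(0))
E
```

```text
ee_pos: [0.5853, 0.2201, 0.3036]
orientation: [0.0, 0.998, -0.065, -0.0]
ft_force: [0.7, -0.2, 0.0]
ee_pos: [0.5853, 0.2201, 0.2956]
orientation: [0.0, 0.998, -0.065, -0.0]
ft_force: [-0.4, 0.2, 0.3]
221 [168 242] [199 263]
```

```bash

python3 -m crank '[[0,0,0.3,0,0,0],[0,0,0.2,0,0,0],[0,0,0,0,0,0],[0,0,0,0,0,0],[0,0,0,0,0,0]]'|sed -n '2,4p'
python3 - <<'E'
from h import *
s=cap("side")
b=s["color"].astype(int); m=((b[...,2]>70)&(b[...,1]<.4*b[...,2])&(b[...,0]<.4*b[...,2]))
m[:150]=0;m[280:]=0;m[:,:130]=0;m[:,260:]=0; q=np.argwhere(m)[:,::-1]
for x in range(166,202,3): k=q[q[:,0]==x][:,1]; print(x,(k.min(),k.max(),len(k)) if len(k) else 0)
a=np.radians(-7.5); R=np.array([[np.cos(a),-np.sin(a)],[np.sin(a),np.cos(a)]])
for ph in(1.2,1.35,1.47,1.57):
  for r in(.135,.05):
    for dx in (-.011,.011):
      for dn in(-.009,.009):
        p=R@np.array([.013+dx,.109+r*np.sin(ph)-dn*np.cos(ph)])+[.5455,.022]; print(ph,r,dx,dn,np.round(proj(s,[*p,.109+r*np.cos(ph)+dn*np.sin(ph)]),1))
E
```

```text
ee_pos: [0.5854, 0.2204, 0.2919]
orientation: [0.0, 0.998, -0.065, 0.001]
ft_force: [-3.0, -0.9, 10.7]
166 0
169 (np.int64(258), np.int64(261), 4)
172 (np.int64(256), np.int64(264), 9)
175 (np.int64(254), np.int64(262), 9)
178 (np.int64(252), np.int64(261), 10)
181 (np.int64(253), np.int64(259), 7)
184 (np.int64(255), np.int64(257), 3)
187 (np.int64(254), np.int64(256), 3)
190 (np.int64(246), np.int64(254), 9)
193 (np.int64(244), np.int64(252), 9)
196 (np.int64(243), np.int64(250), 8)
199 (np.int64(245), np.int64(248), 4)
1.2 0.135 -0.011 -0.009 [170.9 252.3]
1.2 0.135 -0.011 0.009 [172.  245.5]
1.2 0.135 0.011 -0.009 [165.8 247.3]
1.2 0.135 0.011 0.009 [166.8 240.6]
1.2 0.05 -0.011 -0.009 [202.1 244.8]
1.2 0.05 -0.011 0.009 [203.4 238.4]
1.2 0.05 0.011 -0.009 [196.8 240.2]
1.2 0.05 0.011 0.009 [198.1 233.8]
1.35 0.135 -0.011 -0.009 [170.8 259.4]
1.35 0.135 -0.011 0.009 [170.8 253.1]
1.35 0.135 0.011 -0.009 [165.7 254.4]
1.35 0.135 0.011 0.009 [165.7 248.1]
1.35 0.05 -0.011 -0.009 [202.2 247.2]
1.35 0.05 -0.011 0.009 [202.5 241.1]
1.35 0.05 0.011 -0.009 [197.  242.6]
1.35 0.05 0.011 0.009 [197.3 236.6]
1.47 0.135 -0.011 -0.009 [171.5 264.7]
1.47 0.135 -0.011 0.009 [170.8 258.8]
1.47 0.135 0.011 -0.009 [166.5 259.6]
1.47 0.135 0.011 0.009 [165.7 253.8]
1.47 0.05 -0.011 -0.009 [202.6 249. ]
1.47 0.05 -0.011 0.009 [202.2 243.3]
1.47 0.05 0.011 -0.009 [197.4 244.4]
1.47 0.05 0.011 0.009 [196.9 238.7]
1.57 0.135 -0.011 -0.009 [172.7 268.6]
1.57 0.135 -0.011 0.009 [171.3 263.3]
1.57 0.135 0.011 -0.009 [167.7 263.6]
1.57 0.135 0.011 0.009 [166.2 258.2]
1.57 0.05 -0.011 -0.009 [203.1 250.3]
1.57 0.05 -0.011 0.009 [202.1 245. ]
1.57 0.05 0.011 -0.009 [197.9 245.8]
1.57 0.05 0.011 0.009 [196.8 240.4]
```

```bash

python3 -m crank '[[0,0,0.1,0,0,0],[0,0,0,0,0,0],[0,0,0.1,0,0,0],[0,0,0,0,0,0],[0,0,0,0,0,0]]'|sed -n '2,4p'
python3 -m crank '[[0,0,0.1,0,0,0],[0,0,0,0,0,0],[0,0,0,0,0,0],[0,0,0,0,0,0],[0,0,0,0,0,0]]'|sed -n '2,4p'
```

```text
ee_pos: [0.5854, 0.2206, 0.2916]
orientation: [0.0, 0.998, -0.065, 0.001]
ft_force: [-9.2, -5.9, 24.3]
ee_pos: [0.5853, 0.2206, 0.2915]
orientation: [0.0, 0.998, -0.065, 0.001]
ft_force: [-12.1, -7.6, 32.6]
```

It's at a hard stop, at the height expected for a level handle. I'll lift away and check that the handle stays down and that the bracket and plate haven't moved.

```bash

python3 -m crank '[[0,0,-1,0,0,0],[0,0,-3,0,0,0],[0,0,-4,0,0,0],[0,0,-4,0,0,0],[0,0,-3,0,0,0]]' >/dev/null
python3 -m crank '[[-2,-2,-1,0,0,0],[-3,-2,0,0,0,0],[-3,-2,0,0,0,0],[-3,-1,0,0,0,0],[-3,0,0,0,0,0]]'|sed -n '2,4p'
python3 -m crank '[[-3,0,0,0,0,0],[-2,0,0,0,0,0],[0,0,0,0,0,0],[0,0,0,0,0,0],[0,0,0,0,0,0]]'|sed -n '1,4p'
python3 - <<'E'
from h import *
t=cap("top");s=cap("side")
b=s["color"].astype(int); m=((b[...,2]>70)&(b[...,1]<.4*b[...,2])&(b[...,0]<.4*b[...,2]))
m[:150]=0;m[280:]=0;m[:,:130]=0;m[:,260:]=0; q=np.argwhere(m)[:,::-1]
for x in range(166,204,4): k=q[q[:,0]==x][:,1]; print(x,(k.min(),k.max(),len(k)) if len(k) else 0)
for n,c in(("top",t),("side",s)):
    z=cv2.imread(f"pics/{n}0.png")
    for im in(z,c["color"]):
        r=[(round(u,1),round(v,1),cv2.contourArea(k),cv2.boxPoints(cv2.minAreaRect(k)).round().tolist()) for u,v,k in rects({"color":im},(60,80,40),(90,255,255),1000) if 200<u<330 and 150<v<260]; print(n,r)
    for u,v,k in rects(c,(18,70,60),(38,255,255),25):
        if 235<u<310 and 200<v<290: print("plate",n,u,v,[onz(c,*p,.0282).round(3).tolist() for p in cv2.boxPoints(cv2.minAreaRect(k))])
E
```

```text
ee_pos: [0.4535, 0.3101, 0.4475]
orientation: [-0.001, 0.998, -0.064, -0.0]
ft_force: [-0.9, 0.2, 1.4]
time: 18.65
ee_pos: [0.4067, 0.3139, 0.4478]
orientation: [0.0, 0.998, -0.066, 0.0]
ft_force: [0.7, -0.5, -0.1]
166 0
170 (np.int64(257), np.int64(262), 6)
174 (np.int64(255), np.int64(263), 9)
178 (np.int64(256), np.int64(261), 6)
182 (np.int64(256), np.int64(259), 4)
186 0
190 0
194 0
198 0
202 0
top [(291.3, 185.4, 2633.5, [[263.0, 210.0], [270.0, 155.0], [319.0, 160.0], [313.0, 216.0]])]
top [(291.8, 185.1, 2561.5, [[263.0, 210.0], [269.0, 155.0], [319.0, 160.0], [312.0, 216.0]])]
plate top 270.5652173913044 221.18743961352655 [[0.459, 0.048, 0.028], [0.53, 0.047, 0.028], [0.529, 0.006, 0.028], [0.458, 0.008, 0.028]]
side [(259.5, 211.5, 2063.0, [[211.0, 201.0], [272.0, 163.0], [301.0, 209.0], [240.0, 248.0]])]
side [(256.3, 206.5, 2305.0, [[207.0, 203.0], [242.0, 160.0], [301.0, 208.0], [266.0, 251.0]])]
plate side 269.2809523809524 250.74126984126985 [[0.528, 0.047, 0.028], [0.54, -0.0, 0.028], [0.453, 0.011, 0.028], [0.444, 0.057, 0.028]]
```

```bash

python3 - <<'E'
from h import *
t=cap("top");a=np.radians(-7.5); R=np.array([[np.cos(a),-np.sin(a)],[np.sin(a),np.cos(a)]]);O=np.array([.5455,.022])
im=cv2.resize(t["color"],None,fx=4,fy=4,interpolation=cv2.INTER_CUBIC); h=cv2.cvtColor(im,cv2.COLOR_BGR2HSV)
m=cv2.inRange(h,(16,60,50),(40,255,255)); g=cv2.inRange(h,(55,80,30),(90,255,255))
for nm,M,z in(("plate",m,.0282),("bracket",g,.072)):
    q=np.argwhere(M)[:,::-1]; q=q[(q[:,0]>4*250)&(q[:,0]<4*325)&(q[:,1]>4*150)&(q[:,1]<4*240)]
    b=np.array([R.T@(onz(t,(x-1.5)/4,(y-1.5)/4,z)[:2]-O)*1000 for x,y in q])
    print(nm,np.percentile(b,[.3,99.7],axis=0).round(1).tolist())
    for lo in(range(-95,-20,10) if nm=="plate" else range(-20,180,40)):
        k=b[(b[:,0]>lo)&(b[:,0]<lo+10)][:,1]
        if len(k)>20: print(lo,np.percentile(k,[1,99]).round(1))
E
```

```text
plate [[-87.7, -201.2], [184.7, 18.7]]
-95 [-23.5  15.3]
-85 [-23.1  17.8]
-75 [-201.2   17.9]
-65 [-201.5   18.2]
-55 [-200.6   17.8]
-45 [-199.8   18.5]
-35 [-199.    18.9]
-25 [-198.3   17.7]
bracket [[-25.2, -153.5], [183.3, 23.7]]
-20 [-150.3   23.8]
20 [-151.7   -8.7]
60 [-151.9   22.4]
100 [-153.4   23.2]
140 [-152.6   21.1]
```

```bash
python3 -c "
from cell import workorder as w;print(w.close_job())"
```

```text
the job is handed in; nothing more can be done
None
```

The job is handed in: one brass plate is in under the short foot, since the block top measured 22 mm by contact, and the red clamp handle is at its stop and stayed down. The bracket did not shift in the camera views, but I did not press the corner to test for rocking and could not view the pad itself.

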